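# Release a lino block and measure its length in the bench caliper

### The job

Swing the hold-down bar of the bench hook up until it is nearly upright and leave it up, then slide the lino block out from under it, keeping the block flat on the board until it is wholly clear of the bar. Lay the block flat and lengthwise between the jaws of the bench caliper, in the middle of the bed's width, and push the sliding jaw in until both jaws touch the block's short ends, the block square to the jaws and flat on the bed. Leave the other things on the bench where they are.

Things in the scene. Friction and masses are not known exactly. Their poses are not given: they have to be found in the camera images.
- board: bench hook, fixed to the bench: wooden board, top 16 mm above the bench. Origin on the bench level; in its frame the board spans x -130 to +100 mm and y -75 to +75; a fence 22 mm high (x 91 to 109, y -45 to +45) stands at its +x end, the hinge of the hold-down bar at its +y side. The block slides out towards -x.
- bar (a joint): angle of the hold-down bar (rad): 0 = down across the block, lying along the board's y; grows as its free end (on the board's -y side) swings up about an axis along the board's x; stop at 1.75. A stiff hinge: it stays where it is left; lifting takes about 4 N at the handle. The bar is steel, 26 mm wide (board x 47 to 73), 14 thick, underside 33 mm above the bench when down.
- bar_hinge (a point): point on the bar's hinge axis, at the bar's middle width, 40 mm above the bench (board frame x 60, y 85)
- bar_grip (a point): middle of the free part of the bar's handle: a round wooden rod, 14 mm diameter, parallel to the board's x, that sticks out of the bar's free end by 47 mm towards the board's +x (board x 73 to 120), 46 mm above the bench when the bar is down, beyond the board's edge. It lies 170 mm from the hinge axis, 6 mm above the bar's middle plane, and moves with the bar.
- block_mid (a point): centre (half-way up) of the lino block: plywood faced with grey lino, 130 (its x) x 60 (its y) x 16 mm (its z up), about 90 g. It starts flat on the board with its x roughly along the board's x, its +x end under the bar and near the fence, its centre 24 mm above the bench; at the start about 60 to 75 mm of its -x end stands free of the bar.
- caliper: bench caliper, fixed to the bench: origin at bench level. In its frame the flat bed is 10 mm above the bench, x -60 to +70, and jaws slide along y; the fixed jaw's face is the plane y = +95 mm (jaw x -40 to +70, top 34 mm above the bench); a steel beam 24 mm high runs along x +70 to +90. The middle of the bed's width for the block is x = 0.
- jaw (a joint): gap between the caliper's jaws (m), 0 shut, 0.19 at most; the sliding jaw (x -42 to +42, 36 mm thick, top 34.5 mm above the bench) lies on the -y side of the gap and moves to +y as the gap shrinks. It takes about 2 N to slide and stays where it is left. It reads 0.130 when shut on the block's length.
- jaw_grip (a point): grip point of the sliding jaw's upright thumb tab: a fin 14 mm thick along the caliper's y, 30 mm wide along its x, reaching from the jaw's top to 76 mm above the bench; this point is 58.5 mm above the bench, 22 mm behind (-y of) the jaw's face, at caliper x = 0
- brayer: bystander, to be left alone: ink roller with a black 80 mm rubber roller, a steel yoke and a wooden handle, about 130 long, 32 high (sizes in mm); origin at its underside
- ink_tin: bystander, to be left alone: low round ink tin, 72 across, 45 high (sizes in mm); origin at its underside
- gouge: bystander, to be left alone: lino gouge with a wooden handle, 130 long, 12 high, lying along its x (sizes in mm); origin at its underside
- offcut: bystander, to be left alone: small spare lino block, 60 x 45 x 16, clearly shorter than the block to be measured (sizes in mm); origin at its underside
- spatula: bystander, to be left alone: ink spatula, 200 long, lying flat (sizes in mm); origin at its underside
- brush_jar: bystander, to be left alone: pale round jar 68 across and 90 high with brushes standing up to 200 high (sizes in mm); origin at its underside
- ink_jar: bystander, to be left alone: round ink jar with a black lid, 64 across, 80 high (sizes in mm); origin at its underside

How it is judged:
By the outcome, as a careful person would: the job done as asked, in the order asked, and still so for the second after the job is handed in, with the robot touching nothing.
It also fails if it takes over 64 s, if anything falls off the work surface, if the arm or the gripper's body presses on something with over 40 N, if the wrist force passes 120 N, or if a joint passes its speed limit or range.

### The arm

A 6-joint arm with a two-finger parallel gripper is mounted at the origin on the work surface. World frame = base frame: x ahead of the robot, y to its left, z up, the work surface at z = 0. Lengths are in m, angles in rad, forces in N, time in s.
With the tool pointing down it reaches from about 0.25 to 0.775 m from the base axis. Payload 4 kg.
Tool frame: the origin (TCP) lies at the very end of the fingers, on their centre line; the grasp point (between the pads) lies 19 mm behind it (robot.pinch_z is the distance from the TCP to the grasp point, in m); z points along the fingers, y is the line along which they close (so a half turn about z gives the same grasp; the last joint's range is limited). The gripper opens to 94 mm and grips with 3 to 60 N. Pads are 16 mm wide; open, the fingers measure 119 mm over their backs; the gripper's body (75 mm by 177 mm) begins 78 mm behind the grasp point.
Start: joints at [1.03, 0.087, 1.371, -0, 1.684, -0.103], TCP at [0.233, 0.498, 0.206] pointing down, gripper open.
Joint ranges: [-3.1, 3.1], [-0.76, 2.03], [0.27, 2.55], [-1.08, 4.22], [0.17, 2.65], [-2.57, 2.57]. Speed limits (rad/s): [2.79, 2.79, 3.14, 3.14, 3.14, 3.14].

### API

Orientations are given as [roll, pitch, yaw] about the fixed x, y, z axes, in that order (R = Rz(yaw) Ry(pitch) Rx(roll)).
In Python, from bench import robot gives the robot as it stands.
- The arm moves only by the tool arm_command, never from a script. Its argument "targets" is one flat list of numbers, 7 for each row, row after row: the turn, a rotation vector about the tool's x, y, z in degrees, then the shift along the tool's x, y, z in mm, then the closure, from -1 (fully open) to 1 (shut). In form: [ax, ay, az, x, y, z, hand, ax, ay, az, x, y, z, hand, ...]. A call has 1 to 20 rows; each row is the pose to reach, as a shift and turn from the pose commanded when the call began, along the tool's axes at that moment; what a row does not reach only later rows make up. A row lasts 1/10 s, in which the tool goes at most 50 mm and 8.59 degrees, less where a joint would pass 70% of its speed; a pose out of reach is approached as far as the arm can. A call with a gripper value outside its range is refused whole. The fingers move at their own pace and stop on an object; the grip force is fixed at half the most. Time passes only in rows, so rows that repeat a pose let the fingers close. It gives the time, the measured TCP pose, the force, the opening and the grip force at its end, in the units of the state.
- robot.get_obs(): the state, without advancing time (a new reading comes with each control period).
- robot.snapshot(name): name is "scene" or "side" or "wrist"; returns a dict with "color" (420x560x3 uint8, red, green, blue), "range_z" (420x560 float32, m along the optical axis (not along the pixel's ray), 0 where there is no reading), "fx", "fy", "cx", "cy" (pixels), "T" (4x4, takes a point from camera to world coordinates); the wrist camera has in their place "T_tool_cam" (4x4, takes a point from camera to tool coordinates, whose origin is the TCP and whose axes are the flange's). Camera axes: x right, y down, z forward; pixel columns grow to the right and rows downward; lengths in m; the calibration is good to about 2 mm. A picture is of the moment at which its call begins: read the wrist's pose just before it.
- robot.close_job(): hands the job in; it is judged then, once.
The state is a dict: "time": time; "joint_positions": joint angles; "qvel": joint speeds; "joint_torque": joint torques, N m; "tool_pos": TCP position; "ee_rot": TCP orientation; "wrist_force": force on the tool from outside, world axes, zero at the start; "wrist_torque": the same for the moment, N m; "width": finger opening in m; "finger_force": force on a finger pad.
Only numpy, scipy, OpenCV 4.12 (cv2) and the standard library are available. Lean on these libraries where they do the work, as an engineer would, in place of code of your own. Each camera call takes 0.05 s, during which the arm holds its last target. There are 200 camera calls.

## Working session

There is one attempt and no reset: what is moved stays moved. The work goes in short steps, Python scripts to look and compute and a tool call to move; the robot and the scene stay as the last step left them, time stands still between calls to the robot, and variables do not carry over. Pictures are saved under pics/ and viewed, at most 10 in all, crops included, and the job is handed in when it is done.

Besides the shell and the picture viewer there is one more tool, called after "Request:" in YAML: its name, and indented under it one key for each argument. arm_command: Moves the arm, as the interface text tells. Its arguments: {"type":"object","properties":{"targets":{"type":"array"}},"required":["targets"]}

```bash
ls; mkdir -p pics; python3 - <<'E'
from bench import robot
import cv2,pickle,numpy as np
o=robot.get_obs();print(o)
d={}
for n in("scene","side"):
    s=robot.snapshot(n);d[n]=s;cv2.imwrite(f"pics/{n}0.png",s["color"][:,:,::-1]);print(n,s["T"].round(3),s["fx"],s["cx"],s["cy"])
d["obs"]=o
pickle.dump(d,open("s0.pkl","wb"))
E
```

```text
pics
{'time': 0.0, 'joint_positions': array([ 1.02994097e+00,  8.79178483e-02,  1.37222990e+00, -3.89136556e-05,
        1.68358119e+00, -1.03078168e-01]), 'qvel': array([-0.00042386, -0.00075753, -0.00100762, -0.00023493,  0.00079357,
       -0.00264164]), 'joint_torque': array([-3.80869287e-04, -3.40178061e+01, -3.02425897e+01,  7.16926670e-02,
        3.30338627e-02, -1.59844599e-04]), 'tool_pos': array([0.23288614, 0.49766482, 0.20433683]), 'ee_rot': array([-3.13946373e+00, -1.81343767e-04,  2.70381093e+00]), 'wrist_force': array([0.59321767, 0.10041276, 1.0248922 ]), 'wrist_torque': array([-0.0157923 , -0.00392652,  0.08595656]), 'finger_force': 0.0, 'width': 0.09424253307595971}
scene [[ 0.011  0.82  -0.572  1.147]
 [ 1.    -0.009  0.006  0.094]
 [ 0.    -0.572 -0.82   0.902]
 [ 0.     0.     0.     1.   ]] 404.62063856505273 286.65265052981744 207.9370139307059
side [[ 0.997 -0.067  0.038  0.52 ]
 [-0.075 -0.716  0.694 -0.607]
 [-0.02  -0.694 -0.719  0.811]
 [ 0.     0.     0.     1.   ]] 439.18156714820867 285.3103826714209 209.82292349242599
```

View pics/scene0.png

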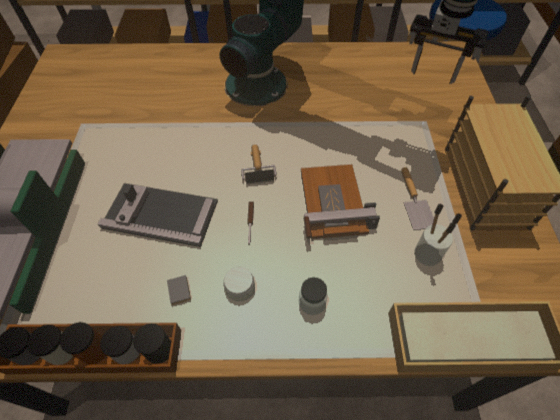

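View pics/side0.png

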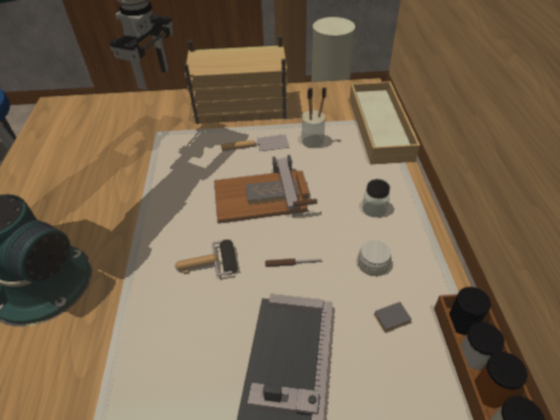

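The scene shows the bench hook at about (335,200), with the bar's hinge at (375,215) and its handle near (308,228). The caliper is at (160,213), with the sliding jaw and thumb tab at (128,195), the fixed jaw on the right and the beam below. Both frames look roughly aligned with the world axes.

```bash
cat > h.py <<'E'
import numpy as np,cv2
def cloud(s,T=None):
    z=s["range_z"];v,u=np.nonzero(z>0);d=z[v,u]
    P=np.c_[(u-s["cx"])/s["fx"]*d,(v-s["cy"])/s["fy"]*d,d]
    T=s["T"] if T is None else T
    return P@T[:3,:3].T+T[:3,3],s["color"][v,u]
def ortho(P,C,x0,x1,y0,y1,res=.001):
    # rows: x down, cols: y right
    H=int((x1-x0)/res);W=int((y1-y0)/res);im=np.zeros((H,W,3),np.uint8);hz=np.full((H,W),np.nan)
    o=np.argsort(P[:,2]);P=P[o];C=C[o]
    r=((P[:,0]-x0)/res).astype(int);c=((P[:,1]-y0)/res).astype(int);m=(r>=0)&(r<H)&(c>=0)&(c<W)
    im[r[m],c[m]]=C[m];hz[r[m],c[m]]=P[m,2];return im,hz
E
python3 - <<'E'
from h import *;import pickle
d=pickle.load(open("s0.pkl","rb"))
ims=[]
for n in("scene","side"):
    P,C=cloud(d[n]);
    t=P[(abs(P[:,0]-.5)<.25)&(abs(P[:,1])<.3)];print(n,np.median(t[:,2]),np.percentile(t[:,2],[5,30,60]))
    im,hz=ortho(P,C,.3,.7,-.4,.4,.002)
    im=cv2.dilate(im,np.ones((2,2),np.uint8));h=np.uint8(np.clip(np.nan_to_num(hz)*1000*3,0,255));h=cv2.applyColorMap(cv2.dilate(h,np.ones((2,2))),cv2.COLORMAP_JET)
    ims.append(np.hstack([cv2.convertScaleAbs(im[:,:,::-1],alpha=1.5),h]))
out=np.vstack(ims);print(out.shape);cv2.imwrite("pics/ortho.png",out)
E
```

```text
scene 0.0030697879284953267 [-0.0002224   0.00189705  0.00381194]
side 0.0020088694311460875 [-0.00087381  0.000975    0.00266089]
(398, 800, 3)
```

View pics/ortho.png

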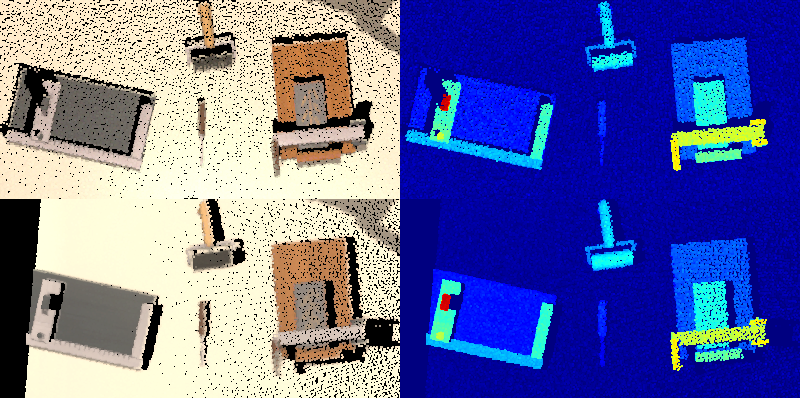

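The ortho views (2 mm/px, top row from scene, bottom from side) clearly show the board at cols 272–350 and the caliper at cols 5–155, yawed about -12°. I'll fit height models to them.

```bash
cat > fit.py <<'E'
from h import *;import pickle
from scipy.optimize import differential_evolution as DE
def loc(P,x,y,a):
    c,s=np.cos(a),np.sin(a);dx=P[:,0]-x;dy=P[:,1]-y;return c*dx+s*dy,-s*dx+c*dy
def boxes(u,v,B):
    h=np.zeros(len(u))
    for x0,x1,y0,y1,z in B: h=np.where((u>x0)&(u<x1)&(v>y0)&(v<y1),np.maximum(h,z),h)
    return h
def board(p,P):
    x,y,a,bu,bv,ba=p;u,v=loc(P,x,y,a)
    h=boxes(u,v,[(-130,100,-75,75,16),(91,109,-45,45,38),(47,73,-85,95,47),(73,120,-92,-78,53)])
    q=np.c_[u,v];r,t=loc(q,bu,bv,ba)
    return np.maximum(h,np.where((abs(r)<65)&(abs(t)<30),32,0))
def cal(p,P):
    x,y,a,g,ft,yb=p;u,v=loc(P,x,y,a)
    f=95-g
    return boxes(u,v,[(-60,70,yb,95+ft,10),(-40,70,95,95+ft,34),(70,90,yb,95+ft,24),(-42,42,f-36,f,34.5),(-15,15,f-29,f-15,76)])
def run(model,P,bnd):
    f=lambda p:np.minimum(abs(P[:,2]-model(p,P)),10).mean()
    r=DE(f,bnd,seed=1,maxiter=250,popsize=12,tol=1e-6);return r.x,r.fun
E
cat > f0.py <<'E'
from fit import *
d=pickle.load(open("s0.pkl","rb"))
for n in("scene","side"):
    P,C=cloud(d[n]);P=P*1000
    b=np.median(P[(abs(P[:,0]-450)<150)&(abs(P[:,1]-80)<60)&(P[:,2]<10),2]);P[:,2]-=b
    A=P[(P[:,0]>340)&(P[:,0]<680)&(P[:,1]>110)&(P[:,1]<360)]
    A=A[::max(1,len(A)//5000)]
    r,e=run(board,A,[(480,560),(180,260),(-.3,.3),(-60,40),(-30,30),(-.2,.2)]);print(n,"board",r.round(3),round(e,2))
    A=P[(P[:,0]>400)&(P[:,0]<660)&(P[:,1]>-395)&(P[:,1]<-60)]
    A=A[::max(1,len(A)//5000)]
    r,e=run(cal,A,[(470,570),(-280,-150),(-.5,.1),(110,190),(5,45),(-200,-100)]);print(n,"cal",r.round(3),round(e,2),"bench",round(b,2))
E
time python3 f0.py
```

```text
scene board [ 5.10249e+02  2.26887e+02  8.60000e-02  1.92810e+01 -7.59800e+00
 -2.20000e-02] 2.22
scene cal [ 5.21185e+02 -2.21927e+02 -2.10000e-01  1.65753e+02  2.58490e+01
 -1.52998e+02] 2.21 bench 2.39
side board [ 5.12976e+02  2.29733e+02  8.60000e-02  1.75760e+01 -7.67700e+00
 -2.90000e-02] 2.17
side cal [ 5.25954e+02 -2.14941e+02 -2.16000e-01  1.68908e+02  2.37460e+01
 -1.41567e+02] 1.84 bench 1.63
real	0m7.304s
user	0m8.349s
sys	0m0.090s
```

```bash
cat > mv.py <<'E'
from bench import robot
import numpy as np
from scipy.spatial.transform import Rotation as Ro
BD=(.5116,.2283,.086); CA=(.5236,-.2184,-.213)
def w(F,u,v,z):  # frame mm -> world m
    c,s=np.cos(F[2]),np.sin(F[2]);return np.array([F[0]+(c*u-s*v)/1e3,F[1]+(s*u+c*v)/1e3,z/1e3])
def delta(p,yaw,o=None,R=None):
    o=o or robot.get_obs();R0=Ro.from_euler("xyz",o["ee_rot"])
    R1=Ro.from_euler("xyz",[np.pi,0,yaw]) if R is None else R
    return np.r_[(R0.inv()*R1).as_rotvec(degrees=True),R0.inv().apply(np.array(p)-o["tool_pos"])*1e3].round(1)
def st(o=None):
    o=o or robot.get_obs();print("t %.2f"%o["time"],o["tool_pos"].round(4),o["ee_rot"].round(3),"F",o["wrist_force"].round(1),"w %.4f"%o["width"],"ff %.1f"%o["finger_force"],"q",o["joint_positions"].round(2))
E
python3 - <<'E'
from mv import *
s=robot.snapshot("wrist");print(s["T_tool_cam"].round(4),s["fx"])
print(delta(w(BD,30,-20,330),np.pi+BD[2]))
E
```

```text
[[ 6.000e-04 -9.634e-01 -2.679e-01  7.920e-02]
 [ 1.000e+00  6.000e-04  1.000e-04 -1.000e-03]
 [ 1.000e-04 -2.679e-01  9.634e-01 -1.784e-01]
 [ 0.000e+00  0.000e+00  0.000e+00  1.000e+00]] 372.02150550140055
[-1.000e-01 -0.000e+00 -3.000e+01 -4.026e+02 -1.284e+02 -1.253e+02]
```

```bash
python3 - <<'E'
from mv import *
print(delta(w(BD,-25,-5,260),np.pi+BD[2]))
E
```

```text
[-1.000e-01 -0.000e+00 -3.000e+01 -3.474e+02 -1.429e+02 -5.530e+01]
```

Request:
arm_command:
  targets: [0,0,-30,-347,-143,-55,-1,0,0,-30,-347,-143,-55,-1,0,0,-30,-347,-143,-55,-1,0,0,-30,-347,-143,-55,-1,0,0,-30,-347,-143,-55,-1,0,0,-30,-347,-143,-55,-1,0,0,-30,-347,-143,-55,-1,0,0,-30,-347,-143,-55,-1,0,0,-30,-347,-143,-55,-1,0,0,-30,-347,-143,-55,-1,0,0,-30,-347,-143,-55,-1,0,0,-30,-347,-143,-55,-1]

```text
time: 1.35
tool_pos: [0.4858, 0.2227, 0.2603]
ee_rot: [3.141, -0.001, -3.054]
wrist_force: [1.0, -0.5, -0.1]
width: 0.0938
finger_force: 0.0
```

```bash
cat > wr.py <<'E'
from mv import *;from fit import *
def wcloud(png=None):
    o=robot.get_obs();s=robot.snapshot("wrist");T=np.eye(4);T[:3,:3]=Ro.from_euler("xyz",o["ee_rot"]).as_matrix();T[:3,3]=o["tool_pos"]
    if png: cv2.imwrite(png,s["color"][:,:,::-1])
    P,C=cloud(s,T@s["T_tool_cam"]);return P*1000,C,o
E
python3 - <<'E'
from wr import *
P,C,o=wcloud("pics/w1.png");st(o)
print(np.percentile(P[:,0],[1,99]),np.percentile(P[:,1],[1,99]))
b=np.median(P[(P[:,1]<130)&(P[:,1]>90)&(P[:,2]<10),2]);print("bench",b);P[:,2]-=b
A=P[(P[:,0]>340)&(P[:,0]<680)&(P[:,1]>110)&(P[:,1]<360)];A=A[::max(1,len(A)//9000)]
r,e=run(board,A,[(480,560),(180,260),(-.3,.3),(-60,40),(-30,30),(-.2,.2)]);print("board",r.round(3),round(e,2))
E
```

```text
t 1.35 [0.4858 0.2227 0.2603] [ 3.141e+00 -1.000e-03 -3.054e+00] F [ 1.  -0.5 -0.1] w 0.0938 ff 0.0 q [ 0.32  0.05  1.3   0.    1.79 -1.34]
[290.98287443 821.34615654] [-102.16629269  553.50751655]
bench -0.35951107365983503
board [ 5.10591e+02  2.27795e+02  9.30000e-02  1.76970e+01 -7.60400e+00
 -1.80000e-02] 5.14
```

View pics/w1.png

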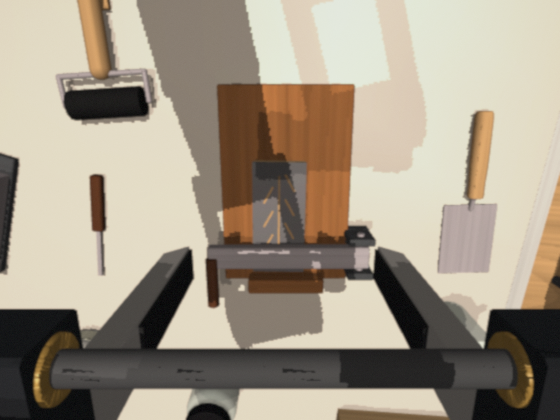

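The wrist view shows the handle at (212,282), the block's free end at (278,165), and the hinge at (360,250). It agrees with the fit, giving a board pose of about (0.511, 0.228, 0.089). Next I'll locate the handle directly and plan the lift.

```bash
sed -i 's/^BD=([^)]*)/BD=(.5110,.2280,.089)/' mv.py; python3 - <<'E'
from wr import *
P,C,o=wcloud()
u,v=loc(P,BD[0]*1e3,BD[1]*1e3,BD[2]);m=(P[:,2]>40)&(P[:,2]<60)&(u>78)&(u<130)&(v>-110)&(v<-60)
print(m.sum(),np.percentile(u[m],[2,98]),np.percentile(v[m],[2,50,98]),np.percentile(P[m,2],[50,98]))
for x in(82,100,114):
    k=m&(abs(u-x)<4);print(x,np.median(v[k]))
print("above",delta(w(BD,99,-85,110),np.pi+BD[2]))
print("at",delta(w(BD,99,-85,31),np.pi+BD[2]))
E
```

```text
381 [ 78.99598027 117.91594592] [-90.78820284 -83.53187367 -78.19067483] [50.66662688 52.80244432]
82 -83.51365111519826
100 -83.74337202948934
114 -83.85741595831958
above [ 0.000e+00 -0.000e+00 -1.000e-01 -1.245e+02 -8.180e+01  1.504e+02]
at [ 0.000e+00 -0.000e+00 -1.000e-01 -1.245e+02 -8.180e+01  2.294e+02]
```

Request:
arm_command:
  targets: [0,0,0,-124,-81,150,0.2,0,0,0,-124,-81,150,0.2,0,0,0,-124,-81,150,0.2,0,0,0,-124,-81,150,0.2,0,0,0,-124,-81,150,0.2,0,0,0,-124,-81,180,0.2,0,0,0,-124,-81,205,0.2,0,0,0,-124,-81,229,0.2,0,0,0,-124,-81,229,0.2,0,0,0,-124,-81,229,0.2,0,0,0,-124,-81,229,1,0,0,0,-124,-81,229,1,0,0,0,-124,-81,229,1,0,0,0,-124,-81,229,1,0,0,0,-124,-81,229,1]

```text
time: 2.95
tool_pos: [0.618, 0.1518, 0.0329]
ee_rot: [3.141, 0.002, -3.056]
wrist_force: [0.2, 0.9, 3.9]
width: 0.0129
finger_force: 30.0
```

```bash
python3 - <<'E'
from mv import *
st()
o=robot.get_obs();R0=Ro.from_euler("xyz",o["ee_rot"])
h=lambda t:w(BD,0,85-170*np.cos(t)+6*np.sin(t),40+170*np.sin(t)+6*np.cos(t))
for t in np.r_[np.arange(.1,1.55,.1),1.55]: print("%.2f"%t,(R0.inv().apply(h(t)-h(0))*1e3).round(0))
E
```

```text
t 2.95 [0.618  0.1518 0.0329] [ 3.141e+00  2.000e-03 -3.056e+00] F [0.2 0.9 3.9] w 0.0129 ff 30.0 q [ 0.15  0.36  1.39  0.    1.39 -1.51]
0.10 [ -0.   1. -17.]
0.20 [ -0.   5. -34.]
0.30 [ -0.   9. -50.]
0.40 [ -0.  16. -66.]
0.50 [ -0.  24. -81.]
0.60 [ -0.  33. -95.]
0.70 [  -0.   44. -108.]
0.80 [  -0.   56. -120.]
0.90 [  -0.   69. -131.]
1.00 [  -0.   83. -140.]
1.10 [  -0.   98. -148.]
1.20 [   0.  114. -155.]
1.30 [   0.  130. -159.]
1.40 [   0.  147. -162.]
1.50 [   0.  164. -164.]
1.55 [   0.  173. -164.]
```

Request:
arm_command:
  targets: [0,0,0,0,1,-17,1,0,0,0,0,5,-34,1,0,0,0,0,9,-50,1,0,0,0,0,16,-66,1,0,0,0,0,24,-81,1]

```text
time: 3.45
tool_pos: [0.616, 0.1729, 0.1122]
ee_rot: [-3.137, 0.0, -3.057]
wrist_force: [2.8, -4.9, -2.2]
width: 0.0136
finger_force: 30.0
```

Request:
arm_command:
  targets: [0,0,0,0,9,-14,1,0,0,0,0,20,-27,1,0,0,0,0,32,-39,1,0,0,0,0,45,-50,1,0,0,0,0,59,-59,1,0,0,0,0,74,-67,1,0,0,0,0,90,-74,1,0,0,0,0,106,-78,1,0,0,0,0,123,-81,1,0,0,0,0,140,-83,1,0,0,0,0,145,-83,1,0,0,0,0,145,-83,1]

```text
time: 4.65
tool_pos: [0.6037, 0.3205, 0.2]
ee_rot: [3.141, 0.006, -3.055]
wrist_force: [-0.6, -0.3, 10.1]
width: 0.0132
finger_force: 30.0
```

```bash
python3 - <<'E'
from wr import *
st()
s=robot.snapshot("scene");cv2.imwrite("pics/s1.png",cv2.resize(s["color"][130:300,230:480,::-1],None,fx=2.4,fy=2.4))
E
```

```text
t 4.65 [0.6037 0.3205 0.2   ] [ 3.141  0.006 -3.055] F [-0.6 -0.3 10.1] w 0.0132 ff 30.0 q [ 0.41  0.39  1.02 -0.    1.73 -1.25]
```

View pics/s1.png

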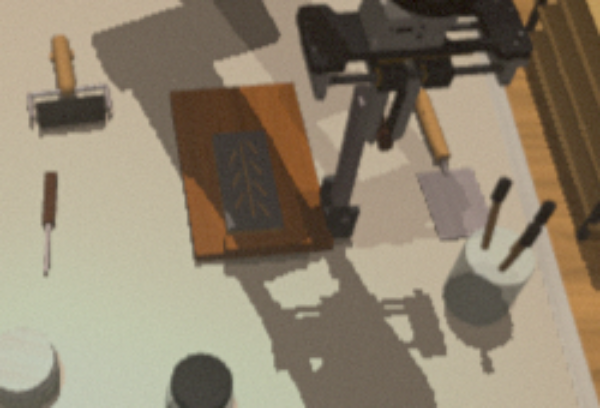

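The crop shows the bar upright at (345,150), the gripper still on the handle, and the block fully visible on the board. I'll release, rise and look again.

```bash
python3 - <<'E'
from mv import *
print(delta(w(BD,-40,-7,270),np.pi+BD[2]))
E
```

```text
[ 1.000e-01  4.000e-01 -1.000e-01  1.399e+02 -9.120e+01 -7.110e+01]
```

Request:
arm_command:
  targets: [0,0,0,0,0,0,0.3,0,0,0,0,0,0,0.3,0,0,0,0,0,0,0.3,0,0,0,0,0,-25,0.3,0,0,0,0,0,-70,0.3,0,0,0,0,0,-70,0.3,0,0.4,0,140,-91,-71,-0.4,0,0.4,0,140,-91,-71,-0.6,0,0.4,0,140,-91,-71,-0.6,0,0.4,0,140,-91,-71,-0.6,0,0.4,0,140,-91,-71,-0.6,0,0.4,0,140,-91,-71,-0.6]

```text
time: 5.9
tool_pos: [0.4714, 0.2173, 0.2663]
ee_rot: [3.141, -0.007, -3.056]
wrist_force: [0.5, 0.6, -0.0]
width: 0.0745
finger_force: 0.0
```

```bash
python3 - <<'E'
from wr import *
P,C,o=wcloud("pics/w2.png");st(o)
b=np.median(P[(P[:,1]<130)&(P[:,1]>90)&(P[:,0]<600)&(P[:,2]<10),2]);print("bench",b)
u,v=loc(P,BD[0]*1e3,BD[1]*1e3,BD[2])
m=(abs(P[:,2]-b-32)<4)&(u>-100)&(u<88)&(abs(v)<70)
q=np.float32(np.c_[u,v][m]);
q=q[(q[:,0]>np.percentile(q[:,0],.5))&(q[:,1]>np.percentile(q[:,1],.5))&(q[:,1]<np.percentile(q[:,1],99.5))];print(len(q),cv2.minAreaRect(q))
def bm(p,A):
    r,t=loc(A,*p);return np.where((abs(r)<65)&(abs(t)<30),32,16)
k=(u>-120)&(u<88)&(abs(v)<65)&(P[:,2]<45);A=np.c_[u,v,P[:,2]-b][k];A=A[::max(1,len(A)//8000)]
print("block in board",run(bm,A,[(-60,60),(-40,40),(-.3,.3)]))
# bar angle
m=(u>45)&(u<75)&(P[:,2]>60)&(v>20)&(v<130)&(P[:,2]<230)
print("bar",m.sum(), [(z,np.median(v[m&(abs(P[:,2]-z)<8)]).round(1)) for z in(80,120,160,200,215)])
print(P[(u>76)&(u<120)&(v>40)&(v<120)&(P[:,2]>150)&(P[:,2]<235)].mean(0), w(BD,100,79,210))
E
```

```text
t 5.90 [0.4714 0.2173 0.2663] [ 3.141 -0.007 -3.056] F [ 0.5  0.6 -0. ] w 0.0745 ff 0.0 q [ 0.32  0.02  1.32  0.    1.81 -1.33]
bench -0.31853710592916196
5359 ((17.249740600585938, -7.85606575012207), (59.64932632446289, 129.8237762451172), 89.89112091064453)
block in board (array([ 1.71881574e+01, -7.98694572e+00, -1.70603207e-02]), np.float64(0.7742929924582268))
bar 86 [(80, np.float64(nan)), (120, np.float64(74.8)), (160, np.float64(73.1)), (200, np.float64(nan)), (215, np.float64(nan))]
[599.20755371 317.36236542 213.88633485] [0.60358249 0.31557558 0.21      ]
  return _methods._mean(a, axis=axis, dtype=dtype,
  ret = ret.dtype.type(ret / rcount)
```

```bash
python3 - <<'E'
from mv import *
y=np.pi+BD[2]-.012
for z in(60,20.5):print(delta(w(BD,-23,-7.5,z),y))
E
```

```text
[  0.   -0.4   0.5 -18.5  -0.6 205.9]
[  0.   -0.4   0.5 -18.8  -0.6 245.4]
```

Request:
arm_command:
  targets: [0,-0.4,0.5,-18.5,-0.5,200,-0.75,0,-0.4,0.5,-18.5,-0.5,200,-0.75,0,-0.4,0.5,-18.5,-0.5,200,-0.75,0,-0.4,0.5,-18.5,-0.5,200,-0.75,0,-0.4,0.5,-18.5,-0.5,220,-0.75,0,-0.4,0.5,-18.5,-0.5,235,-0.75,0,-0.4,0.5,-18.5,-0.5,245,-0.75,0,-0.4,0.5,-18.5,-0.5,245,-0.75]

```text
time: 6.75
tool_pos: [0.4872, 0.2182, 0.0191]
ee_rot: [-3.141, -0.004, -3.064]
wrist_force: [-0.1, 0.9, 0.5]
width: 0.0822
finger_force: 0.0
```

Request:
arm_command:
  targets: [0,0,0,0,0,0,1,0,0,0,0,0,0,1,0,0,0,0,0,0,1,0,0,0,0,0,0,1,0,0,0,0,0,0,1]

```text
time: 7.25
tool_pos: [0.4888, 0.2184, 0.0226]
ee_rot: [3.141, 0.003, -3.065]
wrist_force: [1.1, -0.5, 2.5]
width: 0.0594
finger_force: 30.0
```

```bash
python3 - <<'E'
from wr import *
st()
P,C,o=wcloud();u,v=loc(P,BD[0]*1e3,BD[1]*1e3,BD[2])
bo=(abs(v)<70)&(u>-125)&(u<-60);bz=P[bo&(P[:,2]<24),2];print("board",np.median(bz) if len(bz) else 0)
for a in range(-45,85,15):
    m=(abs(u-a)<7)&(abs(v+8)<25)&(P[:,2]<45)&(P[:,2]>5);print(a,m.sum(),np.median(P[m,2]).round(2) if m.sum() else None)
E
```

```text
t 7.25 [0.4888 0.2184 0.0226] [ 3.141e+00  3.000e-03 -3.065e+00] F [ 1.1 -0.5  2.5] w 0.0594 ff 30.0 q [ 0.31  0.16  1.66  0.    1.32 -1.33]
board 15.23123002586399
-45 3682 30.42
-30 2660 31.24
-15 2487 31.22
0 2357 31.22
15 1896 31.23
30 0 None
45 916 31.24
60 1747 31.2
75 0 None
```

Request:
arm_command:
  targets: [0,0,0,4,0,0,1,0,0,0,10,0,0,1,0,0,0,18,0,0,1,0,0,0,26,0,0,1,0,0,0,34,0,0,1,0,0,0,42,0,0,1,0,0,0,50,0,0,1,0,0,0,58,0,0,1,0,0,0,64,0,0,1,0,0,0,68,0,0,1,0,0,0,70,0,0,1,0,0,0,70,0,0,1]

```text
time: 8.5
tool_pos: [0.4186, 0.213, 0.0226]
ee_rot: [3.141, 0.003, -3.064]
wrist_force: [3.2, 0.3, 7.4]
width: 0.0596
finger_force: 30.0
```

```bash
python3 - <<'E'
from wr import *
st()
P,C,o=wcloud();u,v=loc(P,BD[0]*1e3,BD[1]*1e3,BD[2])
for a in range(-120,100,15):
    m=(abs(u-a)<7)&(abs(v+8)<25)&(P[:,2]<45)&(P[:,2]>5);print(a,m.sum(),np.median(P[m,2]).round(2) if m.sum() else None)
E
```

```text
t 8.50 [0.4186 0.213  0.0226] [ 3.141e+00  3.000e-03 -3.064e+00] F [3.2 0.3 7.4] w 0.0596 ff 30.0 q [ 0.35  0.02  1.82 -0.    1.3  -1.3 ]
-120 3606 19.18
-105 2732 31.2
-90 2541 31.19
-75 2402 31.24
-60 2245 31.2
-45 253 31.03
-30 283 31.32
-15 1870 31.2
0 371 31.06
15 0 None
30 0 None
45 0 None
60 0 None
75 0 None
90 0 None
```

Request:
arm_command:
  targets: [0,0,0,0,0,0,-0.7,0,0,0,0,0,0,-0.7,0,0,0,0,0,0,-0.7,0,0,0,-15,0,0,-0.7,0,0,0,-30,0,0,-0.7,0,0,0,-40,0,0,-0.7,0,0,0,-40,0,0,-0.7,0,0,0,-40,0,0,-0.7,0,0,0,-40,0,0,1,0,0,0,-40,0,0,1,0,0,0,-40,0,0,1,0,0,0,-40,0,0,1]

```text
time: 9.75
tool_pos: [0.4576, 0.2158, 0.0214]
ee_rot: [3.142, -0.0, -3.064]
wrist_force: [0.6, -0.3, 0.1]
width: 0.0599
finger_force: 30.0
```

```bash
python3 - <<'E'
from wr import *
st()
for yw in (CA[2]+np.pi/2, CA[2]-np.pi/2):
  for z in(160,):print(yw,delta(w(CA,0,15,z),yw))
print("up",delta([.457,.215,.13],-3.064))
E
```

```text
t 9.75 [0.4576 0.2158 0.0214] [ 3.142 -0.    -3.064] F [ 0.6 -0.3  0.1] w 0.0599 ff 30.0 q [ 0.33  0.1   1.73  0.    1.31 -1.32]
1.3577963267948965 [  -0.    -0.   106.6  -36.5 -423.6 -138.6]
-1.7837963267948966 [   0.    -0.   -73.4  -36.5 -423.6 -138.6]
up [   0.    -0.    -0.     0.7   -0.8 -108.6]
```

```bash
python3 - <<'E'
from wr import *
print(delta(w(CA,-135,30,260),CA[2]+np.pi/2))
E
```

```text
[  -0.    -0.   106.6   88.6 -370.6 -238.6]
```

Request:
arm_command:
  targets: [0,0,0,0,0,-40,1,0,0,0,0,0,-80,1,0,0,0,0,0,-120,1,0,0,106.6,88,-370,-238,1,0,0,106.6,88,-370,-238,1,0,0,106.6,88,-370,-238,1,0,0,106.6,88,-370,-238,1,0,0,106.6,88,-370,-238,1,0,0,106.6,88,-370,-238,1,0,0,106.6,88,-370,-238,1,0,0,106.6,88,-370,-238,1,0,0,106.6,88,-370,-238,1,0,0,106.6,88,-370,-238,1,0,0,106.6,88,-370,-238,1,0,0,106.6,88,-370,-238,1,0,0,106.6,88,-370,-238,1,0,0,106.6,88,-370,-238,1,0,0,106.6,88,-370,-238,1,0,0,106.6,88,-370,-238,1,0,0,106.6,88,-370,-238,1]

```text
time: 11.75
tool_pos: [0.3987, -0.1598, 0.2593]
ee_rot: [-3.142, -0.0, 1.359]
wrist_force: [0.8, -0.4, -0.8]
width: 0.0597
finger_force: 30.0
```

```bash
python3 - <<'E'
from wr import *
P,C,o=wcloud("pics/w3.png");st(o)
P=P[P[:,2]<100]
A=P[(P[:,0]>380)&(P[:,0]<680)&(P[:,1]>-420)&(P[:,1]<-60)]
k=(A[:,1]>-95)&(A[:,2]<8);b=np.median(A[k,2]);A[:,2]-=b;print("bench",b,len(A));A=A[::max(1,len(A)//12000)]
print(run(cal,A,[(470,570),(-280,-150),(-.5,.1),(110,190),(5,45),(-200,-100)]))
E
```

```text
t 11.75 [ 0.3987 -0.1598  0.2593] [-3.142 -0.     1.359] F [ 0.8 -0.4 -0.8] w 0.0597 ff 30.0 q [-0.51 -0.19  1.53  0.    1.8  -0.3 ]
bench -0.3594924118322518 50275
(array([ 5.24851805e+02, -2.17273760e+02, -2.14200397e-01,  1.69529923e+02,
        2.23260367e+01, -1.58452257e+02]), np.float64(1.1897906434339354))
```

View pics/w3.png

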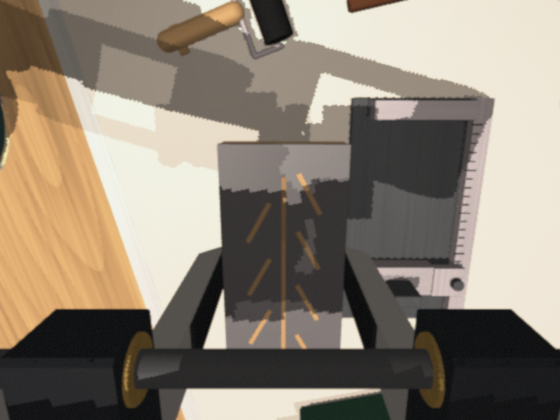

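The view shows the caliper on the right (bed around (410,190), fixed jaw at (425,105), sliding jaw at (440,290)) and the held block at (285,245). The caliper fit has a low residual. Next I'll measure the block in the hand and the placing move.

```bash
sed -i 's/CA=([^)]*)/CA=(.5249,-.2173,-.2142)/' mv.py; python3 - <<'E'
from wr import *
P,C,o=wcloud()
R0=Ro.from_euler("xyz",o["ee_rot"]);t=R0.inv().apply(P/1e3-o["tool_pos"])*1e3
m=(abs(t[:,1])<29.5)&(t[:,0]>-10)&(t[:,0]<80)&(abs(t[:,2]+10)<8)
print(m.sum(),"top z",np.median(t[m,2]))
s=m&(t[:,0]>10)&(t[:,0]<60);print("tilt",np.polyfit(t[s,0],t[s,2],1),np.polyfit(t[s,1],t[s,2],1))
for y in range(-24,25,12): k=m&(abs(t[:,1]-y)<4);print("end",y,np.percentile(t[k,0],99))
m=(abs(t[:,1])<45)&(t[:,0]>-10)&(t[:,0]<80)&(abs(t[:,2]+10)<8)
for x in range(20,62,10): k=m&(abs(t[:,0]-x)<4);print("side",x,np.percentile(t[k,1],[1,99]))
for z in(50,13):print(delta(w(CA,0,25,z),CA[2]+np.pi/2))
E
```

```text
18212 top z -9.884504235132619
tilt [ 1.13868276e-03 -9.91929031e+00] [ 9.64326468e-04 -9.87798962e+00]
end -24 61.71024518301381
end -12 61.72296568398613
end 0 61.68451772124424
end 12 61.66841688799518
end 24 61.65263574159509
side 20 [-30.42031062  28.30648348]
side 30 [-30.4557627   28.42639763]
side 40 [-30.34908934  28.34781141]
side 50 [-30.39464856  28.35524417]
side 60 [-30.2592921   28.33174498]
[-0.000e+00 -0.000e+00  1.000e-01 -4.600e+00  1.355e+02  2.093e+02]
[-0.000e+00 -0.000e+00  1.000e-01 -4.600e+00  1.355e+02  2.463e+02]
```

```bash
python3 - <<'E'
from mv import *
for z in(40,17):print(delta(w(CA,1,28,z),CA[2]+np.pi/2))
E
```

```text
[-0.000e+00 -0.000e+00  1.000e-01 -1.600e+00  1.365e+02  2.193e+02]
[-0.000e+00 -0.000e+00  1.000e-01 -1.600e+00  1.365e+02  2.423e+02]
```

Request:
arm_command:
  targets: [0,0,0.1,-1.6,136.5,120,1,0,0,0.1,-1.6,136.5,120,1,0,0,0.1,-1.6,136.5,120,1,0,0,0.1,-1.6,136.5,120,1,0,0,0.1,-1.6,136.5,120,1,0,0,0.1,-1.6,136.5,150,1,0,0,0.1,-1.6,136.5,180,1,0,0,0.1,-1.6,136.5,205,1,0,0,0.1,-1.6,136.5,222,1,0,0,0.1,-1.6,136.5,232,1,0,0,0.1,-1.6,136.5,238,1,0,0,0.1,-1.6,136.5,240,1,0,0,0.1,-1.6,136.5,240,1,0,0,0.1,-1.6,136.5,240,1]

```text
time: 13.25
tool_pos: [0.5326, -0.1906, 0.0206]
ee_rot: [3.14, 0.0, 1.356]
wrist_force: [1.0, -0.1, -0.6]
width: 0.0601
finger_force: 30.0
```

```bash
python3 - <<'E'
from mv import *
st();print(delta(w(CA,1,28,16),CA[2]+np.pi/2))
E
```

```text
t 13.25 [ 0.5326 -0.1906  0.0206] [3.14  0.    1.356] F [ 1.  -0.1 -0.6] w 0.0601 ff 30.0 q [-0.44  0.23  1.59  0.    1.32 -0.23]
[ 0.1  0.  -0.   0.3 -0.8  4.6]
```

Request:
arm_command:
  targets: [0,0,0,0,-0.8,2,1,0,0,0,0,-0.8,3,1,0,0,0,0,-0.8,4,1,0,0,0,0,-0.8,4.5,1,0,0,0,0,-0.8,4.5,1,0,0,0,0,-0.8,4.5,1]

```text
time: 13.85
tool_pos: [0.5311, -0.1901, 0.0154]
ee_rot: [3.141, 0.0, 1.356]
wrist_force: [-1.9, 1.1, 3.3]
width: 0.0597
finger_force: 30.0
```

Request:
arm_command:
  targets: [0,0,0,0,0,0,-0.6,0,0,0,0,0,0,-0.6,0,0,0,0,0,0,-0.6,0,0,0,0,0,-20,-0.6,0,0,0,0,0,-60,-0.6,0,0,0,0,0,-100,-0.6,0,0,90,-60,-30,-230,0,0,0,90,-60,-30,-230,0,0,0,90,-60,-30,-230,0,0,0,90,-60,-30,-230,0,0,0,90,-60,-30,-230,0,0,0,90,-60,-30,-230,0,0,0,90,-60,-30,-230,0,0,0,90,-60,-30,-230,0,0,0,90,-60,-30,-230,0,0,0,90,-60,-30,-230,0,0,0,90,-60,-30,-230,0,0,0,90,-60,-30,-230,0,0,0,90,-60,-30,-230,0]

```text
time: 15.75
tool_pos: [0.489, -0.2423, 0.2446]
ee_rot: [-3.141, 0.0, -0.213]
wrist_force: [0.2, 0.2, -0.2]
width: 0.047
finger_force: 0.0
```

```bash
cat > look.py <<'E'
from wr import *
import sys
P,C,o=wcloud(sys.argv[1]);st(o)
P=P[P[:,2]<90]
def cb(p,A):
    h=cal(p[:6],A);u,v=loc(A,*p[:3]);r,t=loc(np.c_[u,v],p[6],p[7],np.pi/2+p[8]);return np.maximum(h,np.where((abs(r)<65)&(abs(t)<30),26,0))
A=P[(P[:,0]>380)&(P[:,0]<680)&(P[:,1]>-420)&(P[:,1]<-60)];k=(A[:,1]>-95)&(A[:,2]<8);b=np.median(A[k,2]);A[:,2]-=b;A=A[::max(1,len(A)//12000)]
r,e=run(cb,A,[(510,540),(-235,-200),(-.26,-.16),(120,175),(5,45),(-200,-100),(-15,15),(-20,40),(-.15,.15)]);print("bench",b,r.round(4),e)
for z in(110,42):print(delta(w((r[0]/1e3,r[1]/1e3,r[2]),0,95-r[3]-22,z),r[2]))
E
python3 look.py pics/w4.png
```

```text
t 15.75 [ 0.489  -0.2423  0.2446] [-3.141  0.    -0.213] F [ 0.2  0.2 -0.2] w 0.0470 ff 0.0 q [-0.56  0.07  1.31  0.    1.76  1.22]
bench -0.2884134021934881 [ 5.233355e+02 -2.178823e+02 -2.170000e-01  1.684612e+02  2.500880e+01
 -1.575509e+02 -2.150000e-01  2.560270e+01  5.200000e-03] 0.9730085082656877
[ -0.    0.    0.2  28.   64.3 134.7]
[-0.000e+00  0.000e+00  2.000e-01  2.800e+01  6.430e+01  2.027e+02]
```

View pics/w4.png

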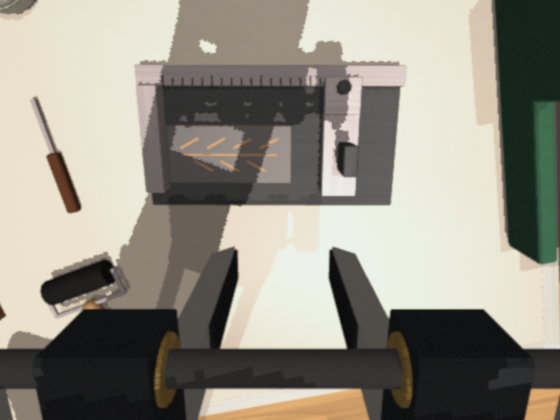

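The picture shows the block at (235,155), square on the bed between the fixed jaw (150,140) and the sliding jaw (338,140), with the tab at (347,160). In the caliper frame the block is at x ≈ 0 with yaw about 0.3°. I'll grip the tab next.

Request:
arm_command:
  targets: [0,0,0.2,28,64,125,0.2,0,0,0.2,28,64,125,0.2,0,0,0.2,28,64,125,0.2,0,0,0.2,28,64,125,0.2,0,0,0.2,28,64,125,0.2,0,0,0.2,28,64,155,0.2,0,0,0.2,28,64,180,0.2,0,0,0.2,28,64,195,0.2,0,0,0.2,28,64,201,0.2,0,0,0.2,28,64,201,0.2,0,0,0.2,28,64,201,0.2,0,0,0.2,28,64,201,1,0,0,0.2,28,64,201,1,0,0,0.2,28,64,201,1,0,0,0.2,28,64,201,1]

```text
time: 17.3
tool_pos: [0.5031, -0.3108, 0.0444]
ee_rot: [-3.141, -0.001, -0.218]
wrist_force: [-0.6, 0.6, 1.9]
width: 0.0138
finger_force: 30.0
```

Request:
arm_command:
  targets: [0,0,0,0,-4,0,1,0,0,0,0,-10,0,1,0,0,0,0,-16,0,1,0,0,0,0,-22,0,1,0,0,0,0,-27,0,1,0,0,0,0,-30,0,1,0,0,0,0,-32,0,1,0,0,0,0,-34,0,1,0,0,0,0,-36,0,1,0,0,0,0,-36,0,1]

```text
time: 18.3
tool_pos: [0.5108, -0.2757, 0.0444]
ee_rot: [3.141, -0.001, -0.218]
wrist_force: [-1.1, -1.2, 5.4]
width: 0.0139
finger_force: 30.0
```

Request:
arm_command:
  targets: [0,0,0,0,-0.7,0,1,0,0,0,0,-1.4,0,1,0,0,0,0,-2,0,1,0,0,0,0,-2,0,1,0,0,0,0,-2,0,1]

```text
time: 18.8
tool_pos: [0.5111, -0.2741, 0.0444]
ee_rot: [3.141, -0.001, -0.218]
wrist_force: [-1.2, -1.4, 4.4]
width: 0.0138
finger_force: 30.0
```

Request:
arm_command:
  targets: [0,0,0,0,-0.5,0,1,0,0,0,0,-1,0,1,0,0,0,0,-1.5,0,1,0,0,0,0,-1.5,0,1]

```text
time: 19.2
tool_pos: [0.5114, -0.2727, 0.0444]
ee_rot: [3.141, -0.001, -0.218]
wrist_force: [-1.7, -1.9, 5.1]
width: 0.0137
finger_force: 30.0
```

Request:
arm_command:
  targets: [0,0,0,0,-0.5,0,1,0,0,0,0,-1,0,1,0,0,0,0,-1.5,0,1,0,0,0,0,-1.5,0,1]

```text
time: 19.6
tool_pos: [0.5116, -0.2719, 0.0444]
ee_rot: [3.14, -0.001, -0.218]
wrist_force: [-1.1, -4.1, 5.1]
width: 0.014
finger_force: 30.0
```

Request:
arm_command:
  targets: [0,0,0,0,-0.5,0,1,0,0,0,0,-1,0,1,0,0,0,0,-1.5,0,1,0,0,0,0,-2,0,1,0,0,0,0,-2,0,1]

```text
time: 20.1
tool_pos: [0.5116, -0.2719, 0.0444]
ee_rot: [3.136, -0.001, -0.219]
wrist_force: [-2.9, -10.2, 4.6]
width: 0.0139
finger_force: 30.0
```

Request:
arm_command:
  targets: [0,0,0,0,1.3,0,1,0,0,0,0,1.3,0,0.3,0,0,0,0,1.3,0,0.3,0,0,0,0,1.3,0,0.3,0,0,0,0,1.3,-15,0.3,0,0,0,0,1.3,-50,0.3,0,0,0,-40,1.3,-100,0.3,0,0,0,-40,1.3,-150,0.3,0,0,0,-60,1.3,-200,0.3,0,0,0,-60,1.3,-200,0.3,0,0,0,-60,1.3,-200,0.3,0,0,0,-60,1.3,-200,0.3]

```text
time: 21.3
tool_pos: [0.453, -0.2567, 0.2427]
ee_rot: [-3.141, 0.001, -0.218]
wrist_force: [0.1, 0.3, -0.6]
width: 0.0327
finger_force: 0.0
```

```bash
sed -i 's/(120,175)/(115,150)/' look.py; python3 look.py pics/w5.png; python3 - <<'E'
from wr import *
d=pickle.load(open("s0.pkl","rb"))
a=cv2.imread("pics/w5.png");s=robot.snapshot("scene")
cv2.imwrite("pics/fin.png",np.vstack([cv2.resize(a[30:240,100:440],(640,395)),cv2.resize(s["color"][130:250,230:450,::-1],(367,200)).copy() if 0 else cv2.copyMakeBorder(cv2.resize(s["color"][130:250,230:450,::-1],(367,200)),0,0,0,273,0)]))
E
```

```text
t 21.30 [ 0.453  -0.2567  0.2427] [-3.141e+00  1.000e-03 -2.180e-01] F [ 0.1  0.3 -0.6] w 0.0327 ff 0.0 q [-0.62  0.02  1.37  0.    1.76  1.16]
bench -0.322434134344074 [ 5.236123e+02 -2.171577e+02 -2.153000e-01  1.301320e+02  2.491430e+01
 -1.586127e+02 -4.639000e-01  3.014870e+01 -3.800000e-03] 0.9437110161155761
[-1.000e-01  2.000e-01 -1.000e-01  6.130e+01  3.600e+00  1.311e+02]
[-1.000e-01  2.000e-01 -1.000e-01  6.160e+01  3.800e+00  1.991e+02]
```

View pics/fin.png

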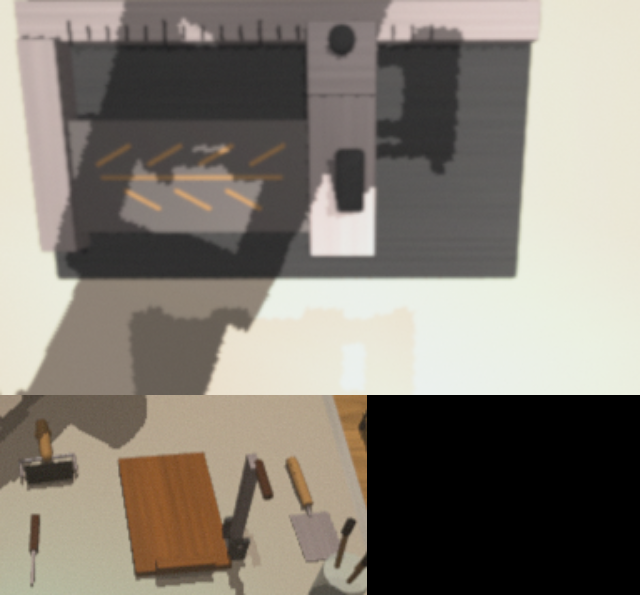

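The block (190,175) sits square between the two jaws. The fitted gap is 0.130, with x ≈ -0.5 mm and yaw ≈ -0.2°. The bar is still upright at (245,505), and the brayer, gouge, spatula and brush jar visible here look undisturbed. Handing in.

```bash
python3 -c "
from bench import robot
print(robot.close_job())"
```

```text
the job is handed in; nothing more can be done
None
```

Job handed in at about 21 s: the bar is up and stays up, the block was slid out flat and now lies square on the caliper bed within about 0.5 mm of the middle, both jaws touch its ends (fitted gap 0.130 m), and the arm never touched the other things.

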